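# Pin the mitre fence in its clevis

### The arm

A 6-joint arm with a two-finger parallel gripper is mounted at the origin on the work surface. World frame = base frame: x ahead of the robot, y to its left, z up, the work surface at z = 0. Lengths are in m, angles in rad, forces in N, time in s.
With the tool pointing down it reaches from about 0.3 to 0.875 m from the base axis. Payload 6.4 kg.
Tool frame: the origin (TCP) lies between the finger pads; the fingertips stand ctrl.tip_extent ahead of it and the grasp point (between the pads) is the TCP (ctrl.tip_extent is the distance from the TCP to the fingertips, in m); z points along the fingers, y is the line along which they close (so a half turn about z gives the same grasp; the last joint's range is limited). The gripper opens to 85 mm and grips with 20 to 120 N. Pads are 22 mm wide; open, the fingers measure 114 mm over their backs; the gripper's body (76 mm by 85 mm) begins 54 mm behind the grasp point. The pads swing forward as they close: fully open they stand 13 mm farther back than shut.
Start: joints at [-1.549, 0.181, 1.607, -0, 1.354, -0.206], TCP at [0.13, -0.56, 0.25] pointing down, gripper open.
Joint ranges: [-2.99, 2.99], [-0.89, 2.07], [0.3, 2.58], [-1.14, 4.28], [0, 2.63], [-3.12, 3.12]. Speed limits (rad/s): [2.57, 2.57, 3.01, 3.14, 3.14, 3.14].

### API

Orientations are given as a unit quaternion [w, x, y, z].
In Python, from bench import ctrl gives the robot as it stands.
- The arm moves only by the tool send_rows, never from a script. Its arguments are lists of equal length, an entry for each row: "dr": the turn, a rotation vector about the tool's x, y, z in units of 6 degrees (1.0 is 6 degrees), a list of three; "xyz": the shift along the tool's x, y, z in cm, a list of three; "jaw": the opening in per cent of the stroke, from 0 (shut) to 100 (fully open). In form: {"dr": [[wx, wy, wz], ...], "xyz": [[dx, dy, dz], ...], "jaw": [jaw, ...]}. A call has exactly 8 rows; each row is the pose to reach, as a shift and turn from the pose commanded when the call began, along the tool's axes at that moment; what a row does not reach only later rows make up. A row lasts 1/8 s, in which the tool goes at most 62.5 mm and 10.7 degrees, less where a joint would pass 70% of its speed; a pose out of reach is approached as far as the arm can. A call with a gripper value outside its range is refused whole. The fingers move at their own pace and stop on an object; the grip force is fixed at half the most. Time passes only in rows, so rows that repeat a pose let the fingers close, or fill a call up. It gives the time, the measured TCP pose, the force, the opening and the grip force at its end, in the units of the state.
- ctrl.get_obs(): the state, without advancing time (a new reading comes with each control period).
- ctrl.camera(name): name is "scene" or "side" or "wrist"; returns the picture (400x640x3 uint8, red, green, blue); there is no depth.
- ctrl.calibration(name): a dict with "camera_matrix" (3x3 intrinsics, pixels), "world_from_camera" (4x4, takes a point from camera to world coordinates). Camera axes: x right, y up, looking along -z (the intrinsics and any distortion apply to the point x, -y, -z); pixel columns grow to the right and rows downward; lengths in m; the calibration is good to about 2 mm. A picture is of the moment at which its call begins: read the wrist's pose just before it. calibration takes no time and is no camera call; for the wrist camera it gives the pose at the moment of the call.
- ctrl.hand_in(): hands the job in; it is judged then, once.
The state is a dict: "time_s": time; "q": joint angles; "dq": joint speeds; "joint_efforts": joint torques, N m; "eef_pos": TCP position; "eef_rot": TCP orientation; "wrist_force": force on the tool from outside, world axes, zero at the start; "torque": the same for the moment, N m; "opening": opening from 0.0 (shut) to 1.0 (fully open); "grasp_force": force on a finger pad.
Only numpy, scipy, OpenCV 4.12 (cv2) and the standard library are available. Lean on these libraries where they do the work, as an engineer would, in place of code of your own. Each camera call takes 0.05 s, during which the arm holds its last target. There are 200 camera calls.

### The job

Set up the mitre jig: swing its pivoting fence round until the hole at the fence's free end lines up under the pin of the steel clevis, then push the pin down through the hole until its black knob sits fully home on the clevis. Leave the jig and the other things on the bench where they are.

Things in the scene. Friction and masses are not known exactly. Their poses are not given: they have to be found in the camera images.
- pivot (a point): Fixed vertical pivot bolt of the jig: point on its axis 28 mm above the bench, level with the upper face of the fence's bar. Its head is 28 mm across, top 41 mm above the bench. The jig is an immovable 18 mm plywood board, 240 x 360 mm, lying on the bench with the bolt near one short edge (the robot's right).
- fence: The fence: flat aluminium bar 40 mm wide, 10 thick, 247 long, on the jig board (upper face 28 mm above the bench), wooden block on top. Origin on the pivot axis at its underside, y axis along the bar to the free end. Loose on the bolt, 0.3 to 0.5 kg, held by friction only, stays where left. Starts 0.4 to 1.05 rad anticlockwise (from above) of the clevis, on the robot's side of it.
- fence_hole (a point): Centre of the upper mouth of the 16 mm hole through the bar near the fence's free end, 200 mm from the pivot, 28 mm above the bench. The free end ends 22 mm beyond it. It can swing beneath the clevis's jaw and out on the other side: nothing stops it.
- fence_mid (a point): Middle of the fence's wooden block, 102.5 mm from the pivot on the line from the pivot to the hole, 48 mm above the bench. The block is 28 mm wide, 125 long (from 40 to 165 mm from the pivot) and reaches from 28 to 68 mm above the bench; its long sides are good faces to push.
- clevis_axis (a point): Point on the vertical axis of the pin, 28 mm above the bench (level with the bar's upper face), 200 mm from the pivot: the fence's hole has to come here.
- clevis: Dark steel bracket fixed to the jig board at the end away from the pivot. Origin on the pivot axis on the board, y axis towards the pin. Its upper jaw, 40 mm wide, is 36 to 48 mm above the bench and 184 to 254 mm from the pivot, on a column beyond the fence's end; both sides are open. With the holes in line, the edges of bar and jaw are in line too.
- knob_top (a point): Centre of the top of the pin's black knob, 32 mm across, 14 high: 88 mm above the bench with the pin up, 62 mm with the pin home. Press here, straight down.
- pin (a joint): Travel of the pin in m: 0 = up (at the start, point 3 mm above the bar), 0.026 = fully home, knob on the jaw. Steel, 14 mm thick, its point tapering over 9 mm to 6 mm, so that it centres a hole up to about 3 mm off. Slides with about 4 N of friction, no spring, stays where left. On the solid bar it stops after 3 mm; with no bar beneath it goes down uselessly.
- offcut: Bystander: pale wood block 40 x 70 x 30 high, lying on the jig board beyond the fence (mm); origin at its underside. To be left alone.
- wax_tin: Bystander: low round steel tin, 48 across, 22 high, on the jig board beyond the fence (mm); origin at its underside. To be left alone.
- mallet: Bystander: wooden joiner's mallet lying on the bench to the left, head 65 x 110 x 80 high, handle 200 long (mm); origin at its underside. To be left alone.
- plane: Bystander: steel hand plane with dark wooden handles, 240 x 60, about 100 high, on the bench to the right (mm); origin at its underside. To be left alone.
- square: Bystander: try square lying flat on the bench to the right, dark stock 120 long, 22 high (mm); origin at its underside. To be left alone.
- chisel: Bystander: wood chisel lying on the bench to the left, 270 long, origin at the handle end (mm); origin at its underside. To be left alone.
Not all that is in view belongs to the job. There is more than one size of the fence; the job needs the larger.

How it is judged:
By the outcome, as a careful person would: the job done as asked, in the order asked, and still so for the second after the job is handed in, with the robot touching nothing.
It also fails if it takes over 51 s, if anything falls off the work surface, if the arm or the gripper's body presses on something with over 40 N, if the wrist force passes 120 N, or if a joint passes its speed limit or range.

## Working session

There is one attempt and no reset: what is moved stays moved. The work goes in short steps, Python scripts to look and compute and a tool call to move; the robot and the scene stay as the last step left them, time stands still between calls to the robot, and variables do not carry over. Pictures are saved under pics/ and viewed, at most 10 in all, crops included, and the job is handed in when it is done.

Besides the shell and the picture viewer there is one more tool, called after "Emit:" as a command line: name --argument value ..., lists and objects as JSON in quotes. send_rows: Moves the arm, as the interface text tells. Its arguments: {"type":"object","properties":{"dr":{"type":"array","items":{"type":"array","items":{"type":"number"}}},"xyz":{"type":"array","items":{"type":"array","items":{"type":"number"}}},"jaw":{"type":"array","items":{"type":"number"}}},"required":["dr","xyz","jaw"]}

```bash
mkdir -p pics
cat > h.py <<'E'
import numpy as np, cv2
from bench import ctrl
def snap(n,f):
    im=ctrl.camera(n); cv2.imwrite('pics/'+f,cv2.cvtColor(im,cv2.COLOR_RGB2BGR)); return im
def ray(n,u,v,z,C=None):
    C=C or ctrl.calibration(n); K=np.array(C['camera_matrix']);T=np.array(C['world_from_camera'])
    d=np.linalg.inv(K)@[u,v,1]; d=T[:3,:3]@[d[0],-d[1],-d[2]]; o=T[:3,3]
    return o+d*(z-o[2])/d[2]
def proj(n,p):
    C=ctrl.calibration(n); K=np.array(C['camera_matrix']);T=np.array(C['world_from_camera'])
    c=T[:3,:3].T@(np.array(p)-T[:3,3]); c=K@[c[0],-c[1],-c[2]]; return c[:2]/c[2]
E
python3 - <<'E'
from h import *
a=snap('scene','s0.png');b=snap('side','d0.png')
o=ctrl.get_obs();print(o['eef_pos'],o['eef_rot'],o['wrist_force'],ctrl.tip_extent,o['time_s'])
for n in('scene','side'):print(ctrl.calibration(n))
E
```

```text
[ 0.12983349 -0.55965686  0.24944479] [-8.17861812e-04  9.93520324e-01  1.13651637e-01  5.47292470e-05] [-0.50657003  0.5478093  -0.53816082] 0.019 0.1
{'camera_matrix': array([[371.32131648,   0.        , 317.84856572],
       [  0.        , 371.32131648, 198.15463864],
       [  0.        ,   0.        ,   1.        ]]), 'world_from_camera': array([[-0.52401121, -0.6384011 ,  0.56378745,  1.12590724],
       [ 0.8515002 , -0.37793641,  0.36347142,  0.38838412],
       [-0.01896475,  0.67052823,  0.74164158,  0.86961081],
       [ 0.        ,  0.        ,  0.        ,  1.        ]])}
{'camera_matrix': array([[411.75558494,   0.        , 322.90312212],
       [  0.        , 411.75558494, 198.7484185 ],
       [  0.        ,   0.        ,   1.        ]]), 'world_from_camera': array([[-0.99631724,  0.05142167, -0.06861326,  0.42871886],
       [-0.08555426, -0.64933777,  0.75567251,  0.77269406],
       [-0.00569524,  0.7587597 ,  0.65134575,  0.74791929],
       [ 0.        ,  0.        ,  0.        ,  1.        ]])}
```

View pics/s0.png

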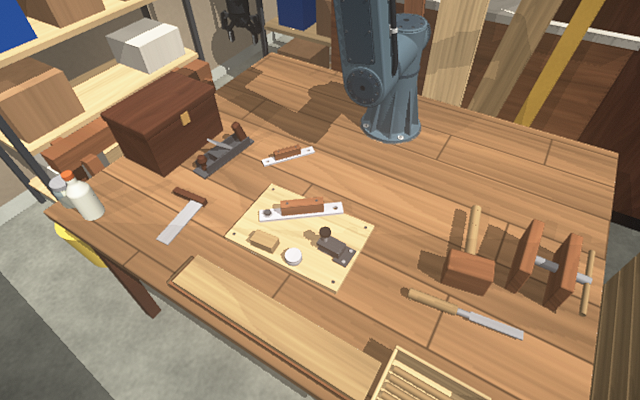

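View pics/d0.png

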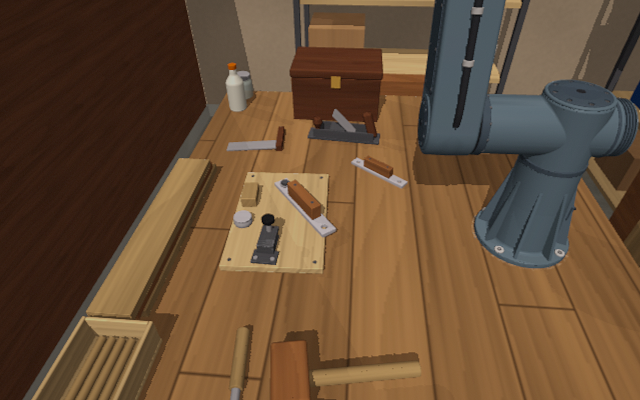

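Two fences are in view. One is on the jig board at scene (302,208), side (305,205), bolted and longer. The other is a short loose one at scene (288,156), side (378,170). The one on the board fits the description. The clevis knob is at scene (326,232), side (268,220). I'll confirm this in an enlarged crop.

Run:
```python
import cv2,numpy as np
a=cv2.imread('pics/s0.png')[145:295,220:380];b=cv2.imread('pics/d0.png')[155:280,215:415]
a=cv2.resize(a,(400,375),interpolation=cv2.INTER_CUBIC) # x2.5
A=cv2.imread('pics/s0.png')[180:295,220:380];B=cv2.imread('pics/d0.png')[168:276,215:345]
A=cv2.resize(A,None,fx=2.5*1,fy=2.5,interpolation=cv2.INTER_CUBIC);B=cv2.resize(B,None,fx=3,fy=3,interpolation=cv2.INTER_CUBIC)
c=np.zeros((330,800,3),np.uint8);c[:A.shape[0],:A.shape[1]]=A;c[:B.shape[0],405:405+B.shape[1]]=B
cv2.imwrite('pics/c0.png',c)
```

```text
(no output)
```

View pics/c0.png

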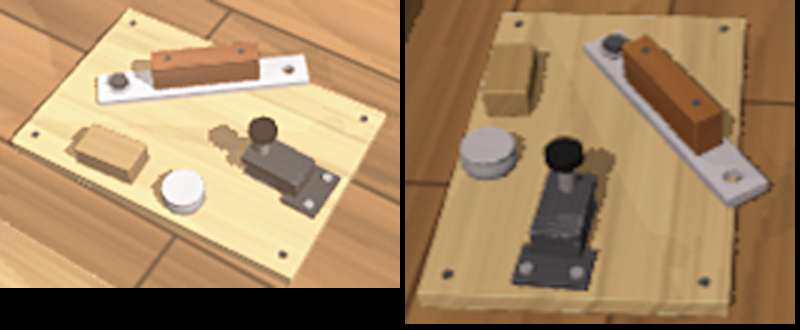

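The crop confirms it: the fence on the board has the bolt head (scene 267,212; side 285,183), the block and the hole (scene 335,208; side 324,227). The clevis knob is at scene (325,229), side (268,217). The tin and offcut lie on the far side of the fence, beyond or beside the clevis.

Run:
```python
from h import *
P={'pivot':((267.2,211.2),(284.7,182.5),.041),'hole':((335.2,207.6),(324,226.7),.028),'knob':((325.2,228.8),(268.3,217),.088),'tin':((293,254.5),(242.6,217.5),.040),'offc':((264.5,240),(249,191),.048)}
R={}
for k,(s,d,z) in P.items():
    a=ray('scene',*s,z)[:2];b=ray('side',*d,z)[:2];R[k]=(a+b)/2;print(k,a.round(4),b.round(4))
p=R['pivot']
for k in('hole','knob'):
    v=R[k]-p;print(k,np.linalg.norm(v),np.arctan2(v[1],v[0]))
```

```text
pivot [ 0.6154 -0.1183] [ 0.6144 -0.1078]
hole [0.4921 0.0404] [0.4927 0.0436]
knob [0.6147 0.0792] [0.6201 0.0826]
tin [0.7005 0.0307] [0.6981 0.0393]
offc [ 0.7057 -0.0587] [ 0.7021 -0.0554]
hole 0.19761248475916965 2.2392768672587606
knob 0.19397179594482467 1.557659490773241
```

Emit:
send_rows --dr '[[0,0,-1.2],[0,0,-2.4],[0,0,-3.6],[0,0,-4.8],[0,0,-6.0],[0,0,-7.2],[0,0,-8.4],[0,0,-9.6]]' --xyz '[[3.3,-2.6,0],[6.6,-5.2,0],[9.9,-7.8,0],[13.2,-10.4,0],[16.5,-13,0],[19.8,-15.6,0],[23.1,-18.2,0],[26.5,-20.6,0]]' --jaw '[60,60,60,60,60,60,60,60]'

```text
time_s: 1.1
eef_pos: [0.3421, -0.2982, 0.25]
eef_rot: [-0.0, 0.815, 0.58, 0.0]
wrist_force: [1.4, 0.6, -0.9]
opening: 0.598
grasp_force: 0.0
```

```bash
cat >> h.py <<'E'
from scipy.spatial.transform import Rotation as Ro
def st():
    o=ctrl.get_obs(); q=o['eef_rot'];R=Ro.from_quat([q[1],q[2],q[3],q[0]]).as_matrix()
    print('t',o['time_s'],'pos',np.round(o['eef_pos'],4),'yaw',round(float(np.arctan2(R[1,0],R[0,0])),3),'tilt',np.round(R[:,2],3),'F',np.round(o['wrist_force'],1),'op',round(o['opening'],2),'q',np.round(o['q'],2)); return np.array(o['eef_pos']),R
def to(x,y,z,yaw):
    p,R=st(); G=np.array([[np.cos(yaw),np.sin(yaw),0],[np.sin(yaw),-np.cos(yaw),0],[0,0,-1]]).T
    G=np.column_stack([[np.cos(yaw),np.sin(yaw),0],[np.sin(yaw),-np.cos(yaw),0],[0,0,-1]])
    print('xyz cm',(100*R.T@(np.array([x,y,z])-p)).round(2),'dr',(Ro.from_matrix(R.T@G).as_rotvec()/np.radians(6)).round(2))
E
python3 -c "
from h import *
to(.553,-.037,.2,2.24)"
```

```text
t 1.1 pos [ 0.3421 -0.2982  0.25  ] yaw 1.237 tilt [-0.  0. -1.] F [ 1.4  0.6 -0.9] op 0.6 q [-0.98 -0.1   1.9   0.    1.34 -0.65]
xyz cm [31.59 11.38  5.01] dr [-0.   -0.   -9.58]
```

Emit:
send_rows --dr '[[0,0,-1.3],[0,0,-2.6],[0,0,-3.9],[0,0,-5.2],[0,0,-6.5],[0,0,-7.8],[0,0,-9],[0,0,-9.6]]' --xyz '[[4.2,1.5,0.6],[8.4,3,1.2],[12.6,4.5,1.8],[16.8,6,2.5],[21,7.5,3.2],[25.2,9,4],[29,10.4,5],[31.6,11.4,5]]' --jaw '[60,60,60,60,60,60,60,60]'

```text
time_s: 2.1
eef_pos: [0.5537, -0.0374, 0.1988]
eef_rot: [-0.001, 0.435, 0.901, -0.0]
wrist_force: [0.3, -0.0, -0.1]
opening: 0.599
grasp_force: 0.0
```

```bash
python3 -c "
from h import *
st();C=ctrl.calibration('wrist');snap('wrist','w1.png');print(C)
for p in ([.615,-.115,.041],[.4925,.042,.028],[.617,.082,.088]): print(proj('wrist',p))"
```

```text
t 2.1 pos [ 0.5537 -0.0374  0.1988] yaw 2.242 tilt [-0.002  0.001 -1.   ] F [ 0.3 -0.  -0.1] op 0.6 q [-0.28  0.19  1.71  0.    1.25 -0.95]
{'camera_matrix': array([[289.62836226,   0.        , 322.26373107],
       [  0.        , 289.62836226, 196.52245747],
       [  0.        ,   0.        ,   1.        ]]), 'world_from_camera': array([[ 0.78332118, -0.59670803, -0.17420521,  0.50981773],
       [ 0.62161589,  0.75135916,  0.22147932,  0.01826147],
       [-0.00126781, -0.28177817,  0.95947874,  0.3231046 ],
       [ 0.        ,  0.        ,  0.        ,  1.        ]])}
[319.41299155 272.19881047]
[321.22739296  79.52071895]
[474.31171037 134.02017971]
```

View pics/w1.png

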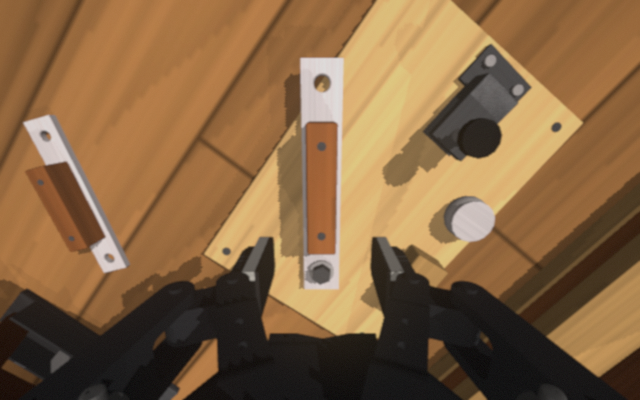

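The wrist view shows the fence bolt at (320,271), the hole at (322,83), the knob at (480,137) and the tin at (470,219). Finger clearance on both sides of the block is good.

```bash
python3 -c "
from h import *
p=ray('wrist',319.8,269.5,.041);h=ray('wrist',322,82.5,.028);k=ray('wrist',480.5,137,.088)
print(p,h,k,ray('wrist',470,218,.040))
for v in(h-p,k-p):print(np.linalg.norm(v[:2]),np.arctan2(v[1],v[0]))
a=2.235
for r in(.1,.11):
  to(p[0]+r*np.cos(a),p[1]+r*np.sin(a),.06,a)"
```

```text
[ 0.61325095 -0.11211131  0.041     ] [0.49472487 0.04038886 0.028     ] [0.6226037  0.08348003 0.088     ] [0.6986513  0.03261797 0.04      ]
0.19314433318216176 2.2314913908046714
0.19581482429268168 1.523014878142384
t 2.15 pos [ 0.5554 -0.0356  0.1994] yaw 2.245 tilt [-0.     0.002 -1.   ] F [-1.4  2.1  0.2] op 0.59 q [-0.28  0.19  1.7   0.    1.25 -0.95]
xyz cm [ 0.39 -0.17 13.94] dr [ 0.01 -0.02  0.1 ]
t 2.15 pos [ 0.5554 -0.0356  0.1994] yaw 2.245 tilt [-0.     0.002 -1.   ] F [-1.4  2.1  0.2] op 0.59 q [-0.28  0.19  1.7   0.    1.25 -0.95]
xyz cm [ 1.39 -0.16 13.94] dr [ 0.01 -0.02  0.1 ]
```

Emit:
send_rows --dr '[[0,0,0.1],[0,0,0.1],[0,0,0.1],[0,0,0.1],[0,0,0.1],[0,0,0.1],[0,0,0.1],[0,0,0.1]]' --xyz '[[0.8,-0.1,3],[0.8,-0.1,6],[0.8,-0.1,9],[0.8,-0.1,11],[0.8,-0.1,12.5],[0.8,-0.1,13.5],[0.8,-0.1,14.3],[0.8,-0.1,14.3]]' --jaw '[60,60,60,60,60,60,50,42]'

```text
time_s: 3.15
eef_pos: [0.5479, -0.0336, 0.057]
eef_rot: [-0.0, 0.441, 0.897, -0.0]
wrist_force: [-0.5, -0.6, 0.9]
opening: 0.42
grasp_force: 0.0
```

```bash
python3 -c "
from h import *
st()
px,py=.614,-.115
for i in range(1,9):
  a=2.235-.065*i; r=.105
  to(px+r*np.cos(a),py+r*np.sin(a),.055,a)" | grep -v '^t' ; python3 -c "
from h import *
st()"
```

```text
xyz cm [-0.01  0.87  0.2 ] dr [-0.   -0.    0.55]
xyz cm [-0.07  1.55  0.2 ] dr [-0.   -0.    1.17]
xyz cm [-0.17  2.22  0.2 ] dr [-0.   -0.    1.79]
xyz cm [-0.32  2.89  0.2 ] dr [-0.   -0.    2.41]
xyz cm [-0.51  3.54  0.2 ] dr [-0.   -0.    3.04]
xyz cm [-0.75  4.18  0.2 ] dr [-0.   -0.    3.66]
xyz cm [-1.02  4.81  0.2 ] dr [-0.   -0.    4.28]
xyz cm [-1.34  5.41  0.2 ] dr [-0.  -0.   4.9]
t 3.15 pos [ 0.5479 -0.0336  0.057 ] yaw 2.228 tilt [-0.001  0.    -1.   ] F [-0.5 -0.6  0.9] op 0.42 q [-0.28  0.38  1.8   0.    0.96 -0.93]
```

Emit:
send_rows --dr '[[0,0,0.5],[0,0,1.2],[0,0,1.8],[0,0,2.4],[0,0,3.0],[0,0,3.7],[0,0,4.3],[0,0,4.6]]' --xyz '[[0,0.7,0.1],[-0.1,1.5,0.1],[-0.2,2.2,0.1],[-0.3,2.9,0.1],[-0.5,3.5,0.1],[-0.8,4.2,0.1],[-1.0,4.8,0.1],[-1.2,5.1,0.1]]' --jaw '[42,42,42,42,42,42,42,42]'

```text
time_s: 4.15
eef_pos: [0.596, -0.0119, 0.0568]
eef_rot: [0.0, 0.643, 0.766, -0.0]
wrist_force: [-1.7, -1.1, 0.7]
opening: 0.419
grasp_force: 1.1
```

Run:
```python
from h import *
px,py=.614,-.115
for a in (1.6,1.57,1.54,1.52):
  r=.105
  to(px+r*np.cos(a),py+r*np.sin(a),.056,a)
im=snap('wrist','w2.png')
```

```text
t 4.15 pos [ 0.596  -0.0119  0.0568] yaw 1.745 tilt [ 0. -0. -1.] F [-1.7 -1.1  0.7] op 0.42 q [-0.22  0.46  1.67 -0.    1.   -0.39]
xyz cm [-0.08  1.5   0.08] dr [0.   0.   1.39]
t 4.15 pos [ 0.596  -0.0119  0.0568] yaw 1.745 tilt [ 0. -0. -1.] F [-1.7 -1.1  0.7] op 0.42 q [-0.22  0.46  1.67 -0.    1.   -0.39]
xyz cm [-0.13  1.82  0.08] dr [0.   0.   1.68]
t 4.15 pos [ 0.596  -0.0119  0.0568] yaw 1.745 tilt [ 0. -0. -1.] F [-1.7 -1.1  0.7] op 0.42 q [-0.22  0.46  1.67 -0.    1.   -0.39]
xyz cm [-0.19  2.13  0.08] dr [0.   0.   1.96]
t 4.15 pos [ 0.596  -0.0119  0.0568] yaw 1.745 tilt [ 0. -0. -1.] F [-1.7 -1.1  0.7] op 0.42 q [-0.22  0.46  1.67 -0.    1.   -0.39]
xyz cm [-0.23  2.33  0.08] dr [0.   0.   2.15]
```

View pics/w2.png

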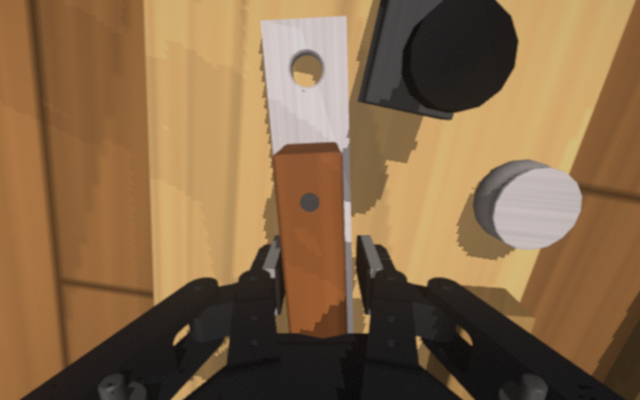

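The wrist view shows the fence pushed by the left finger. The hole is at (306,69), the jaw's front corners at (360,101) and (451,118), and the knob at (460,52).

Run:
```python
from h import *
c1=ray('wrist',360.5,101,.048);c2=ray('wrist',451,118.5,.048);h=ray('wrist',306.5,69,.028);k=ray('wrist',461,53,.088);l=ray('wrist',383,0,.048)
print(c1,c2,np.linalg.norm(c1-c2),h,k)
m=(c1+c2)/2;d=c2-c1;print('jaw perp ang',np.arctan2(d[1],d[0])+np.pi/2,'side edge',np.arctan2((l-c1)[1],(l-c1)[0]))
p=np.array([.614,-.115,0])
for n,v in(('hole',h),('jawmid',m),('knob',k)):
  v=v-p;print(n,np.linalg.norm(v[:2]),np.arctan2(v[1],v[0]))
```

```text
[0.60034622 0.06535812 0.048     ] [0.64143724 0.06504121 0.048     ] 0.04109224772508546 [0.57371025 0.07637025 0.028     ] [0.62171754 0.08136501 0.088     ]
jaw perp ang 1.5630840230533898 side edge 1.5490324898246022
hole 0.19556543093021736 1.7782989291169862
jawmid 0.18033140718637494 1.5325699873195195
knob 0.1965166098629002 1.5315145315872336
```

Emit:
send_rows --dr '[[0,0,0.3],[0,0,0.6],[0,0,0.9],[0,0,1.2],[0,0,1.5],[0,0,1.7],[0,0,1.9],[0,0,1.9]]' --xyz '[[0,0.3,0],[0,0.6,0],[-0.1,0.9,0],[-0.1,1.3,0],[-0.1,1.6,0],[-0.2,1.9,0],[-0.2,2.1,0],[-0.2,2.1,0]]' --jaw '[42,42,42,42,42,42,42,42]'

```text
time_s: 5.2
eef_pos: [0.6172, -0.0102, 0.0563]
eef_rot: [0.0, 0.715, 0.699, 0.0]
wrist_force: [-0.2, -0.1, 0.0]
opening: 0.423
grasp_force: 0.0
```

Run:
```python
from h import *
st();im=snap('wrist','w3.png')
cv2.imwrite('pics/w3c.png',cv2.cvtColor(cv2.resize(im[0:200,200:460],None,fx=3,fy=3,interpolation=cv2.INTER_CUBIC),cv2.COLOR_RGB2BGR))
```

```text
t 5.2 pos [ 0.6172 -0.0102  0.0563] yaw 1.547 tilt [ 0.001 -0.    -1.   ] F [-0.2 -0.1  0. ] op 0.42 q [-0.21  0.5   1.62  0.    1.02 -0.18]
```

View pics/w3c.png

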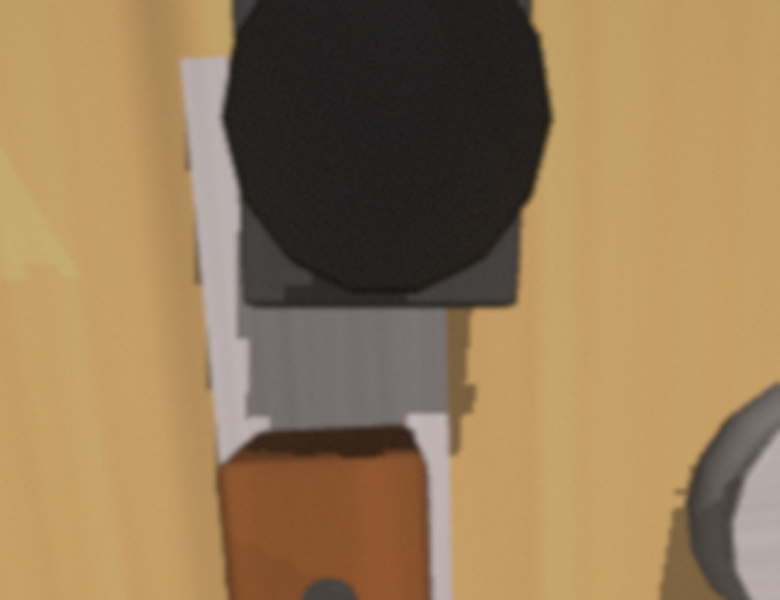

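The crop shows the bar's edges about 40 crop px left of the jaw's front corners (243,305) and (517,305), so a small further swing is needed.

```bash
cat >> h.py <<'E'
def off(L1,L2,R1,R2,c1,c2,s=3,ox=200,oy=0,yt=.080):
    f=lambda q,z:ray('wrist',ox+q[0]/s,oy+q[1]/s,z)
    L1,L2,R1,R2=[f(q,.028) for q in(L1,L2,R1,R2)]; c1,c2=f(c1,.048),f(c2,.048)
    at=lambda a,b:a[0]+(b[0]-a[0])*(c1[1]-a[1])/(b[1]-a[1])
    l,r=at(L1,L2),at(R1,R2);print('bar',l,r,r-l,'jaw',c1[:2],c2[:2],'diff',c1[0]-l,c2[0]-r,'angles',np.arctan2(*(L1-L2)[1::-1]),np.arctan2(*(R1-R2)[1::-1]))
E
python3 - <<'E'
from h import *
off((182,60),(218,455),(447,310),(450,600),(243,305),(517,305))
E
```

```text
bar 0.5926406034851497 0.633087601513468 0.040446998028318304 jaw [0.60174819 0.06540707] [0.64145675 0.06443972] diff 0.009107588581096837 0.008369145934755018 angles 1.5891677080314732 1.5834646539446602
```

Emit:
send_rows --dr '[[0,0,0.1],[0,0,0.2],[0,0,0.3],[0,0,0.4],[0,0,0.46],[0,0,0.46],[0,0,0.46],[0,0,0.46]]' --xyz '[[0,0.1,0],[0,0.2,0],[0,0.3,0],[0,0.4,0],[0,0.5,0],[0,0.5,0],[0,0.5,0],[0,0.5,0]]' --jaw '[42,42,42,42,42,42,42,42]'

```text
time_s: 6.25
eef_pos: [0.6219, -0.0103, 0.0563]
eef_rot: [0.0, 0.732, 0.681, 0.0]
wrist_force: [-1.2, 0.2, 0.2]
opening: 0.42
grasp_force: 0.3
```

Run:
```python
from h import *
st();im=snap('wrist','w4.png')
cv2.imwrite('pics/w4c.png',cv2.cvtColor(cv2.resize(im[0:200,200:460],None,fx=3,fy=3,interpolation=cv2.INTER_CUBIC),cv2.COLOR_RGB2BGR))
```

```text
t 6.25 pos [ 0.6219 -0.0103  0.0563] yaw 1.499 tilt [ 0. -0. -1.] F [-1.2  0.2  0.2] op 0.42 q [-0.21  0.51  1.6   0.    1.03 -0.14]
```

View pics/w4c.png

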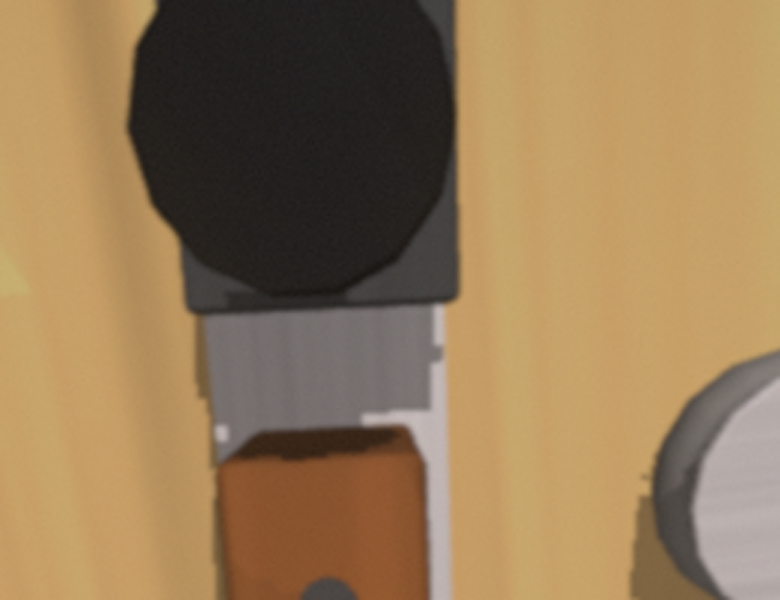

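The crop shows the bar lying centrally under the jaw: bar edges at about 204 and 444, jaw corners at 187 and 458, with the difference due to height. I'll check the numbers.

Run:
```python
from h import *
off((204,315),(217,455),(444,315),(450,600),(187,310),(458,300))
k=ray('wrist',200+292/3,110/3,.088);print(k)
```

```text
bar 0.6008777265796486 0.6410093751162486 0.040131648536600006 jaw [0.60202374 0.06591019] [0.64132142 0.06443526] diff 0.0011460136883214567 0.00031204247665561624 angles 1.5423817332606293 1.5454748888481153
[0.62216688 0.08171834 0.088     ]
```

Emit:
send_rows --dr '[[0,0,0],[0,0,0],[0,0,0],[0,0,0],[0,0,0],[0,0,0],[0,0,0],[0,0,0]]' --xyz '[[0,0,0],[0,0,0],[0,0,-2.5],[0,0,-5.5],[0,0,-8.5],[3,-0.2,-8.5],[7,-0.5,-8.5],[9.2,-0.7,-8.5]]' --jaw '[55,60,60,60,30,0,0,0]'

```text
time_s: 7.3
eef_pos: [0.6213, 0.0835, 0.1414]
eef_rot: [0.0, 0.732, 0.682, 0.0]
wrist_force: [0.3, 0.1, -0.1]
opening: 0.0
grasp_force: 0.0
```

Run:
```python
from h import *
to(.6217,.082,.108,1.499)
a=snap('scene','s2.png');b=snap('side','d2.png')
A=cv2.resize(a[160:290,230:390],None,fx=2.5,fy=2.5,interpolation=3);B=cv2.resize(b[150:280,215:375],None,fx=2.5,fy=2.5,interpolation=3)
cv2.imwrite('pics/c2.png',cv2.cvtColor(np.hstack([A,B]),cv2.COLOR_RGB2BGR))
```

```text
t 7.3 pos [0.6213 0.0835 0.1414] yaw 1.5 tilt [ 0.  0. -1.] F [ 0.3  0.1 -0.1] op 0.0 q [-0.06  0.4   1.56  0.    1.18  0.01]
xyz cm [-0.15  0.05  3.34] dr [ 0.   -0.    0.01]
```

View pics/c2.png

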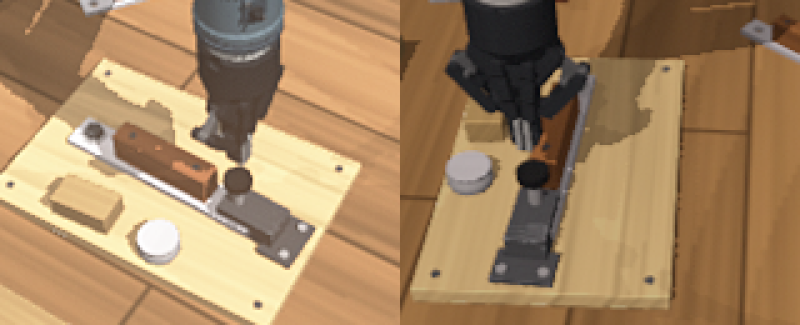

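Both views show the bar lined up beneath the jaw and the shut fingers above the knob. I'll press now.

Emit:
send_rows --dr '[[0,0,0],[0,0,0],[0,0,0],[0,0,0],[0,0,0],[0,0,0],[0,0,0],[0,0,0]]' --xyz '[[-0.1,0,1.5],[-0.1,0,2.6],[-0.1,0,3.1],[-0.1,0,3.3],[-0.1,0,3.5],[-0.1,0,3.7],[-0.1,0,3.9],[-0.1,0,4.1]]' --jaw '[0,0,0,0,0,0,0,0]'

```text
time_s: 8.4
eef_pos: [0.6216, 0.0807, 0.1006]
eef_rot: [0.0, 0.732, 0.681, 0.0]
wrist_force: [-1.7, -2.2, 3.6]
opening: -0.002
grasp_force: 1.7
```

Emit:
send_rows --dr '[[0,0,0],[0,0,0],[0,0,0],[0,0,0],[0,0,0],[0,0,0],[0,0,0],[0,0,0]]' --xyz '[[0,0,0.2],[0,0,0.5],[0,0,0.7],[0,0,0.9],[0,0,1.2],[0,0,1.4],[0,0,1.6],[0,0,1.8]]' --jaw '[0,0,0,0,0,0,0,0]'

```text
time_s: 9.4
eef_pos: [0.6215, 0.0809, 0.0823]
eef_rot: [0.0, 0.732, 0.681, 0.0]
wrist_force: [1.4, -1.7, 3.2]
opening: -0.0
grasp_force: 1.7
```

Now I'll seat it in 1 mm steps, watching for the force rise.

Emit:
send_rows --dr '[[0,0,0],[0,0,0],[0,0,0],[0,0,0],[0,0,0],[0,0,0],[0,0,0],[0,0,0]]' --xyz '[[0,0,0.05],[0,0,0.1],[0,0,0.15],[0,0,0.2],[0,0,0.2],[0,0,0.2],[0,0,0.2],[0,0,0.2]]' --jaw '[0,0,0,0,0,0,0,0]'

```text
time_s: 10.4
eef_pos: [0.6214, 0.0811, 0.081]
eef_rot: [0.0, 0.732, 0.681, 0.0]
wrist_force: [0.0, -0.5, 6.8]
opening: -0.004
grasp_force: 3.8
```

Emit:
send_rows --dr '[[0,0,0],[0,0,0],[0,0,0],[0,0,0],[0,0,0],[0,0,0],[0,0,0],[0,0,0]]' --xyz '[[0,0,0.05],[0,0,0.1],[0,0,0.1],[0,0,0.15],[0,0,0.15],[0,0,0.2],[0,0,0.2],[0,0,0.2]]' --jaw '[0,0,0,0,0,0,0,0]'

```text
time_s: 11.4
eef_pos: [0.6216, 0.081, 0.0809]
eef_rot: [0.0, 0.732, 0.681, 0.0]
wrist_force: [-6.6, -2.3, 20.3]
opening: 0.002
grasp_force: 10.0
```

The force rose to 20 N with no further travel at z 0.081, so the knob is home. I'll lift off and check.

Emit:
send_rows --dr '[[0,0,0],[0,0,0],[0,0,0],[0,0,0],[0,0,0],[0,0,0],[0,0,0],[0,0,0]]' --xyz '[[0,0,-0.5],[0,0,-2],[0,0,-4],[0,0,-7],[0,0,-10],[0,0,-12],[0,0,-12],[0,0,-12]]' --jaw '[0,0,0,0,0,0,0,0]'

```text
time_s: 12.4
eef_pos: [0.6206, 0.0809, 0.1972]
eef_rot: [-0.001, 0.732, 0.681, -0.001]
wrist_force: [-0.6, -0.2, 0.5]
opening: 0.001
grasp_force: 0.0
```

Run:
```python
from h import *
st()
a=snap('scene','s3.png');b=snap('side','d3.png')
A=cv2.resize(a[160:290,230:390],None,fx=2.5,fy=2.5,interpolation=3);B=cv2.resize(b[150:280,215:375],None,fx=2.5,fy=2.5,interpolation=3)
cv2.imwrite('pics/c3.png',cv2.cvtColor(np.hstack([A,B]),cv2.COLOR_RGB2BGR))
```

```text
t 12.4 pos [0.6206 0.0809 0.1972] yaw 1.499 tilt [-0.002  0.    -1.   ] F [-0.6 -0.2  0.5] op 0.0 q [-0.06  0.34  1.52  0.    1.28  0.01]
```

View pics/c3.png

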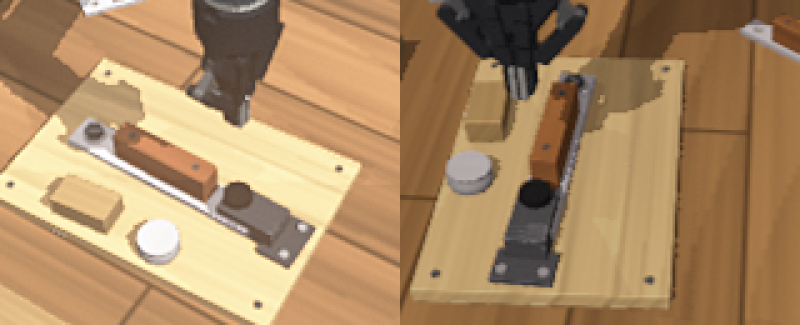

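The knob sits on the jaw at crop (237,193) and (537,193), the fence is in line, the bystanders haven't moved and the arm is clear.

```bash
python3 -c "
from bench import ctrl
print(ctrl.hand_in())"
```

```text
the job is handed in; nothing more can be done
None
```

The fence is lined up under the clevis and the pin is through the hole with its knob seated on the clevis; nothing else on the bench was moved, and the job was handed in at about 12.5 s of the 51 s allowed.

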